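# Seat the keyed filter collar on the sensor head and hold it home

## Task

On the grey sensor head, fold the teal cover up and leave it standing upright, then take the knurled black filter collar, turn it until its hidden keyways drop over the pins, and push it fully home against its spring. Finish while still holding the collar pushed home (a colleague will fit the locking screw, it springs up if let go), with the cover still upright and without disturbing the other things on the bench and on the head.

Things in the scene. Friction and masses are not known exactly. Their poses are not given: they have to be found in the camera images.
- seat (a point): Seat on which the collar lands when home: centre of a flat aluminium ring 53 mm above the bench, over the centre of the sensor head, a fixed grey box 250 (x) x 280 (y) mm with its deck 45 mm above the bench. x, y along the head's sides, z up; the hinge is on the +y side. A skirt 62 mm across outside, 55 inside, rises 12 mm above the seat.
- pin_tops (a point): Point on the axis of seat and collar, 9 mm above the seat, level with the tops of three round pins (5 mm thick, 120 degrees apart, 36 mm across tips) on a spigot 26 mm across inside the collar. The pins are out of sight and their direction is unknown: feel for it. Same axes as seat.
- collar: Loose black knurled filter collar, 50 mm across, 45 high, about 0.19 kg, closed on top by violet glass. Origin: centre of its underside, z up its axis. It starts resting on the pin tops, underside 9 mm above the seat. Inside its lower edge are 3 unmarked hidden keyways, 120 degrees apart, 9 mm wide: about 0.1 rad of play on the pins.
- collar_top (a point): Centre of the collar's top, 45 mm above its underside. The keyways meet the pins after turning clockwise (from above) 20 to 70 degrees from the start. The collar then sinks 2 mm by its weight onto a spring plunger, and must be pushed 7 mm more: 4 N at first, 8 N when home (this point 45 mm above the seat). Let go, it rises 7 mm.
- cover (a joint): Angle of the teal cover in rad: 0 = level over the collar, pi/2 = standing upright, stop at 1.95. It starts between 0 and 0.25. The hinge is stiff (about 0.32 N m of friction): the cover stays where it is left.
- cover_hinge (a point): Middle of the cover's hinge axis, 122 mm above the bench and 115 mm from the seat's centre on the head's +y side; fixed to the head, x along the hinge axis, same axes as seat.
- cover_bar (a point): Middle of the steel pull bar at the cover's free edge: round, 12 mm thick, 98 long, parallel to the hinge, 190 mm from its axis, on an 8 mm rod at each end (90 mm apart). At joint 0 it is level with the hinge on its -y side, at pi/2 straight above it. Between bar and cover plate (160 mm wide, 150 long, 4 thick) is a 34 mm gap for a finger.
- spacer_ring: Bystander: loose brass ring lying on the head's deck, 38 mm across, 10 mm high. Origin: centre of its underside.
- screw_dish: Bystander: small steel dish on the head's deck, 48 mm across, 18 mm high. Origin: centre of its underside.
- screwdriver: Bystander: screwdriver with a red handle lying on the bench, 170 mm long along its x. Origin: its middle, at the underside.
- cleaner: Bystander: green bottle standing on the bench, 48 mm across, 130 mm high. Origin: centre of its underside.
- battery: Bystander: blue battery pack on the bench, 110 x 55 x 35 mm. Origin: centre of its underside.
- scanner: Bystander: round black and silver laser scanner on the bench, 76 mm across, 62 mm high. Origin: centre of its underside.
- mug: Bystander: white mug on the bench, 80 mm across, 90 mm high. Origin: centre of its underside.

How it is judged:
By the outcome, as a careful person would: the job done as asked, in the order asked, and still so for the second after the job is handed in, while the arm keeps its last pose, push and grip.
It also fails if it takes over 64 s, if anything falls off the work surface, if the arm or the gripper's body presses on something with over 40 N, if the wrist force passes 120 N, or if a joint passes its speed limit or range.

## Robot

A 6-joint arm with a two-finger parallel gripper is mounted at the origin on the work surface. World frame = base frame: x ahead of the robot, y to its left, z up, the work surface at z = 0. Lengths are in m, angles in rad, forces in N, time in s.
With the tool pointing down it reaches from about 0.3 to 0.875 m from the base axis. Payload 6.4 kg.
Tool frame: the origin (TCP) lies at the very end of the fingers, on their centre line; the grasp point (between the pads) lies 19 mm behind it (ctrl.hold_point_z is the distance from the TCP to the grasp point, in m); z points along the fingers, x is the direction in which the jaws open and shut, and the axes are right-handed (so a half turn about z gives the same grasp; the last joint's range is limited). The gripper opens to 85 mm and grips with 20 to 120 N. Pads are 22 mm wide; open, the fingers measure 114 mm over their backs; the gripper's body (76 mm by 85 mm) begins 54 mm behind the grasp point. The pads swing forward as they close: fully open they stand 13 mm farther back than shut.
Start: joints at [-1.515, 0.181, 1.607, -0, 1.354, -0.206], TCP at [0.149, -0.555, 0.231] pointing down, gripper open.
Joint ranges: [-2.99, 2.99], [-0.89, 2.07], [0.3, 2.58], [-1.14, 4.28], [0, 2.63], [-3.12, 3.12]. Speed limits (rad/s): [2.57, 2.57, 3.01, 3.14, 3.14, 3.14].

## Interface

Orientations are given as [roll, pitch, yaw] about the fixed x, y, z axes, in that order (R = Rz(yaw) Ry(pitch) Rx(roll)).
In Python, from cell import ctrl gives the robot as it stands.
- The arm moves only by the tool move_arm, never from a script. Its argument "steps" is a list of rows, each an object with "xyz": the shift along the tool's x, y, z in m, a list of three; "twist": the turn about the tool's z in degrees. A call has 1 to 10 rows; each row is the pose to reach, as a shift and turn from the pose measured when the call began, along the tool's axes at that moment; what a row does not reach only later rows make up. A row lasts 1/8 s, in which the tool goes at most 62.5 mm and 10.7 degrees, less where a joint would pass 70% of its speed; a pose out of reach is approached as far as the arm can. A call with a gripper value outside its range is refused whole. "fingers" is the opening in per cent of the stroke, from 0 (shut) to 100 (fully open), set as the call begins (left out, the last holds). The fingers move at their own pace and stop on an object; "squeeze" is the grip in N (left out, the last holds). Time passes only in rows, so rows that repeat a pose let the fingers close. It gives the time, the measured TCP pose, the force and the opening at its end, in the units of the state.
- ctrl.sense(): the state, without advancing time (a new reading comes with each control period).
- ctrl.read_camera(name): name is "side" or "top"; returns a dict with "img" (420x560x3 uint8, red, green, blue), "K" (3x3 intrinsics, pixels), "k1" (the pictures are not rectified: a ray, as slopes to the right and down, at radius r is drawn at 1 + k1 r^2 times it, then the intrinsics apply), "origin" and "rotation" of the camera in the world. Camera axes: x right, y down, z forward; pixel columns grow to the right and rows downward; lengths in m; the calibration is good to about 2 mm. A picture is of the moment at which its call begins. There is no depth.
- ctrl.finish_job(): hands the job in, once; it reports no verdict.
The state is a dict: "time_s": time; "joint_pos": joint angles; "joint_velocities": joint speeds; "tau": joint torques, N m; "eef_pos": TCP position; "orientation": TCP orientation; "wrist_force": force on the tool from outside, world axes, zero at the start; "moment": the same for the moment, N m; "opening": finger opening in m.
Only numpy, scipy, OpenCV 4.12 (cv2) and the standard library are available. Lean on these libraries where they do the work, as an engineer would, in place of code of your own. Each camera call takes 0.05 s, during which the arm holds its last target.

## Working session

There is one attempt and no reset: what is moved stays moved. The work goes in short steps, Python scripts to look and compute and a tool call to move; the robot and the scene stay as the last step left them, time stands still between calls to the robot, and variables do not carry over. Pictures are saved under pics/ and viewed, and the job is handed in when it is done.

Besides the shell and the picture viewer there is one more tool, called after ">>>" in YAML: its name, and indented under it one key for each argument. move_arm: Moves the arm, as the interface text tells. Its arguments: {"type":"object","properties":{"steps":{"type":"array"},"fingers":{"type":"number"},"squeeze":{"type":"number"}},"required":["steps"]}

```bash
ls; mkdir -p pics; python3 - <<'E'
from cell import ctrl
import cv2,pprint
pprint.pprint(ctrl.sense())
for n in("side","top"):
    c=ctrl.read_camera(n); cv2.imwrite(f"pics/{n}0.png",c["img"][:,:,::-1])
    print(n,c["K"],c["k1"],c["origin"],c["rotation"])
print(ctrl.hold_point_z)
E
```

```text
pics
{'eef_pos': array([ 0.14879284, -0.55482852,  0.230376  ]),
 'joint_pos': array([-1.51533140e+00,  1.81550032e-01,  1.60801447e+00,  2.01551656e-05,
        1.35383555e+00, -2.06271821e-01]),
 'joint_velocities': array([-0.00010836,  0.00030031, -0.00014742, -0.00099832,  0.00062214,
        0.00028798]),
 'moment': array([-0.0456925 , -0.0285246 , -0.05314194]),
 'opening': 0.0854526781692293,
 'orientation': array([-3.14120322e+00,  1.76505623e-03, -1.30906359e+00]),
 'tau': array([-9.09700339e-04, -4.44868791e+01, -3.51334512e+01, -3.70781918e-04,
        9.18613106e-03, -8.83210816e-06]),
 'time_s': 0.0,
 'wrist_force': array([0.19681309, 0.10022451, 0.77941266])}
side [[478.77279007   0.         275.36086937]
 [  0.         478.77279007 209.52982282]
 [  0.           0.           1.        ]] -0.12256464676633391 [ 0.16174308 -1.3391896   0.86616761] [-2.08468344  0.00710755 -0.29943272]
top [[502.92137856   0.         272.22322033]
 [  0.         502.92137856 214.58926329]
 [  0.           0.           1.        ]] -0.03809680589624313 [ 0.39325526 -0.06725213  1.84080364] [-3.04928312e+00  2.00254256e-03 -1.58965805e+00]
0.0187
```

View pics/side0.png

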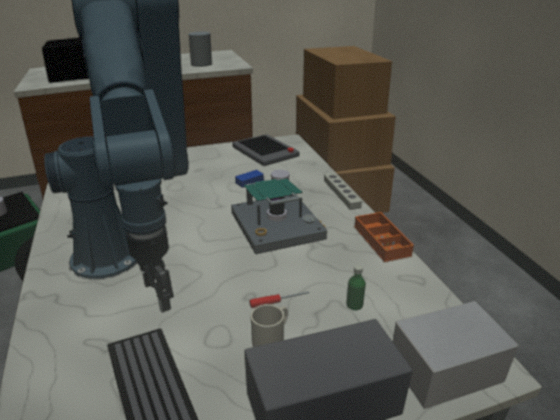

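View pics/top0.png

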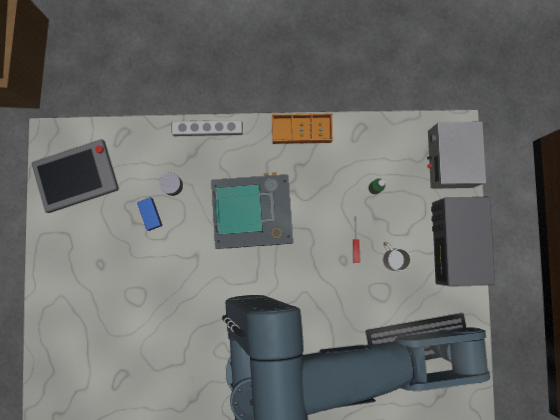

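The side view shows the head near (278,222) with the teal cover at (275,190). In the top view the head spans about (212–292, 176–248), with the cover plate at (240,208) and the bar at (266,208). I'll zoom in on both.

```bash
cat > h.py <<'E'
import numpy as np, cv2
from scipy.spatial.transform import Rotation as Ro
class Cam:
    def __init__(s,c):
        s.img=c["img"];s.K=np.array(c["K"]);s.d=np.array([c["k1"],0,0,0.]);s.o=np.array(c["origin"])
        s.R=Ro.from_euler('xyz',np.array(c["rotation"])).as_matrix() if np.size(c["rotation"])==3 else np.array(c["rotation"])
    def ray(s,u,v):
        p=cv2.undistortPoints(np.array([[[u,v]]],float),s.K,s.d)[0,0]
        return s.R@np.array([p[0],p[1],1])
    def onz(s,u,v,z):
        r=s.ray(u,v); return s.o+r*(z-s.o[2])/r[2]
    def proj(s,P):
        P=np.atleast_2d(P); rv=cv2.Rodrigues(s.R.T)[0]
        return cv2.projectPoints(P.astype(float),rv,-s.R.T@s.o,s.K,s.d)[0][:,0]
def tri(c1,p1,c2,p2):
    r1,r2=c1.ray(*p1),c2.ray(*p2)
    t=np.linalg.lstsq(np.c_[r1,-r2],c2.o-c1.o,rcond=None)[0]
    a,b=c1.o+r1*t[0],c2.o+r2*t[1]
    return (a+b)/2,np.linalg.norm(a-b)
def crop(c,u0,v0,u1,v1,s,f):
    im=cv2.resize(c.img[v0:v1,u0:u1],None,fx=s,fy=s,interpolation=cv2.INTER_CUBIC)
    cv2.imwrite(f,np.ascontiguousarray(im[:,:,::-1]))
E
python3 - <<'E'
from cell import ctrl
from h import *
s=Cam(ctrl.read_camera("side"));t=Cam(ctrl.read_camera("top"))
crop(s,220,160,340,260,6,"pics/s1.png");crop(t,200,160,304,260,6,"pics/t1.png")
for c in(s,t): print(c.R[:,2], c.proj([[0.149,-.555,.231]]))
E
```

```text
[ 0.25354058  0.83312198 -0.49155359] [[157.92142751 301.98862375]]
[ 9.21997028e-02  2.55118664e-04 -9.95740503e-01] [[428.96789871 335.53015661]]
```

View pics/s1.png

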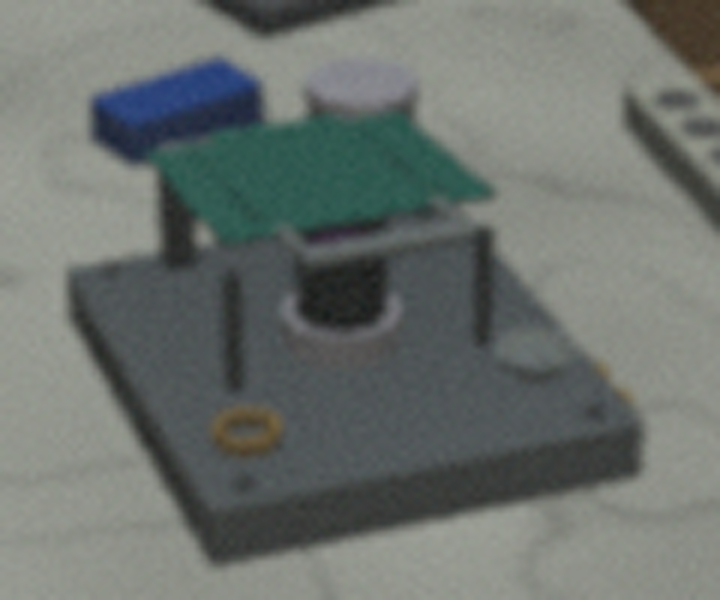

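View pics/t1.png

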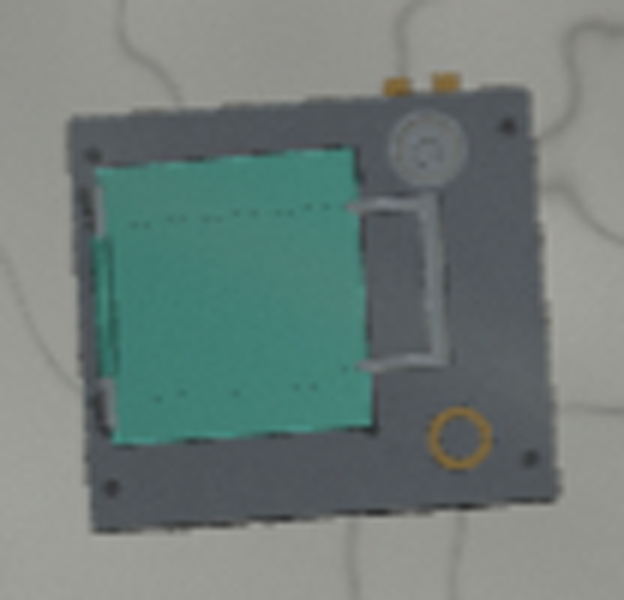

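```bash
python3 - <<'E'
from cell import ctrl
from h import *
s=Cam(ctrl.read_camera("side"));t=Cam(ctrl.read_camera("top"))
T=lambda u,v:(200+u/6-.4,160+v/6-.4); S=lambda u,v:(220+u/6-.4,160+v/6-.4)
# deck corners from grey mask hull: manual + side check
C=np.array([t.onz(*T(*p),.045) for p in[(70,118),(530,89),(558,499),(95,529)]])
print("corners",C.round(4)); c=C.mean(0);print("centre",c)
print([np.linalg.norm(C[i]-C[(i+1)%4]).round(4) for i in range(4)])
Cs=np.array([s.onz(*S(*p),.045) for p in[(72,270),(635,430),(218,522)]]);print("side",Cs.round(4))
ydir=(C[0]+C[3]-C[1]-C[2])[:2]; yaw=np.arctan2(ydir[1],ydir[0])-np.pi/2;print("yaw",yaw)
xd=(C[0]+C[1]-C[2]-C[3])[:2];print(np.arctan2(xd[1],xd[0]))
for a,b in [((432,198),(478,231)),((437,360),(312,256))]:
    print("bar end",tri(t,T(*a),s,S(*b)))
print("seat ring side top centre", s.onz(*S(342,318),.065))
print("ring",t.onz(*T(460,438),.055),s.onz(*S(247,430),.05)," dish",t.onz(*T(428,148),.063),s.onz(*S(533,350),.06))
ps=[S(232,386),S(483,345)]
for p in ps: print("post base",s.onz(*p,.045))
E
```

```text
corners [[ 0.6919  0.151   0.045 ]
 [ 0.7042 -0.1263  0.045 ]
 [ 0.4572 -0.1376  0.045 ]
 [ 0.4446  0.138   0.045 ]]
centre [0.5744477  0.00628039 0.045     ]
[np.float64(0.2776), np.float64(0.2472), np.float64(0.2759), np.float64(0.2477)]
side [[ 0.4474  0.1346  0.045 ]
 [ 0.6971 -0.1335  0.045 ]
 [ 0.4601 -0.1505  0.045 ]]
yaw 0.04505804584912787
0.04905615562010347
bar end (array([ 0.62742791, -0.06663526,  0.14352894]), np.float64(0.0037768242084481036))
bar end (array([ 0.53485659, -0.06759286,  0.14440532]), np.float64(0.0032156781137089073))
seat ring side top centre [ 0.57274948 -0.00267812  0.065     ]
ring [ 0.49405694 -0.07995143  0.055     ] [ 0.49619704 -0.07721754  0.05      ]  dish [ 0.66666807 -0.06424261  0.063     ] [ 0.66535386 -0.06080437  0.06      ]
post base [ 0.50270376 -0.02283041  0.045     ]
post base [ 0.6497763 -0.023109   0.045    ]
```

```bash
cat >> h.py <<'E'
def shift(P,yaw=None):
    from cell import ctrl
    st=ctrl.sense(); R=Ro.from_euler('xyz',st["orientation"]).as_matrix()
    d=R.T@(np.array(P)-st["eef_pos"]); tw=0
    if yaw is not None: tw=-np.degrees((yaw-st["orientation"][2]+np.pi)%(2*np.pi)-np.pi)
    return (d*1000).round(1),round(tw,1)
E
python3 -c "
from h import *
print(shift([.149,-.555,.29]),shift([.579,-.069,.26],-1.524),shift([.579,-.069,.21],-1.524))"
```

```text
(array([ -0.2,  -0.2, -59. ]), 0) (array([-358.3, -541.4,  -28.8]), np.float64(12.3)) (array([-358.3, -541.4,   21.2]), np.float64(12.3))
```

>>> move_arm:
  steps:
    - {"xyz": [-30,-46,-30],"twist": 2}
    - {"xyz": [-0.06,-0.09,-0.03],"twist": 3}
  fingers: 35
  squeeze: 30

```text
time_s: 0.55
eef_pos: [0.221, -0.4746, 0.2632]
orientation: [-3.141, -0.003, -1.364]
wrist_force: [0.1, 0.1, -0.6]
opening: 0.0518
```

I put millimetres in the first row by mistake. The move limit and the second row absorbed it, and nothing was touched. I'll use metres from here on.

```bash
python3 -c "
from h import *
print(shift([.579,-.069,.22],-1.524))"
```

```text
(array([-323.4, -433.7,   42.3]), np.float64(9.2))
```

>>> move_arm:
  steps:
    - {"xyz": [-0.035,-0.047,0.0],"twist": 1}
    - {"xyz": [-0.07,-0.094,0.0],"twist": 2}
    - {"xyz": [-0.105,-0.141,0.0],"twist": 3}
    - {"xyz": [-0.14,-0.188,0.0],"twist": 4}
    - {"xyz": [-0.175,-0.235,0.005],"twist": 5}
    - {"xyz": [-0.21,-0.282,0.01],"twist": 6}
    - {"xyz": [-0.245,-0.329,0.02],"twist": 7}
    - {"xyz": [-0.28,-0.376,0.03],"twist": 8}
    - {"xyz": [-0.31,-0.416,0.04],"twist": 9.2}
    - {"xyz": [-0.3234,-0.4337,0.042],"twist": 9.2}

```text
time_s: 1.8
eef_pos: [0.5796, -0.0667, 0.2192]
orientation: [3.141, -0.003, -1.522]
wrist_force: [0.1, -0.3, -0.3]
opening: 0.03
```

```bash
python3 - <<'E'
from cell import ctrl
from h import *
print(shift([.579,-.069,.125],-1.524),ctrl.sense()["opening"])
s=Cam(ctrl.read_camera("side"));t=Cam(ctrl.read_camera("top"))
crop(s,220,110,340,210,6,"pics/s2.png");crop(t,200,160,304,260,6,"pics/t2.png")
E
```

```text
(array([ 2. ,  0.6, 94.2]), np.float64(0.1)) 0.030001539029008685
```

View pics/s2.png

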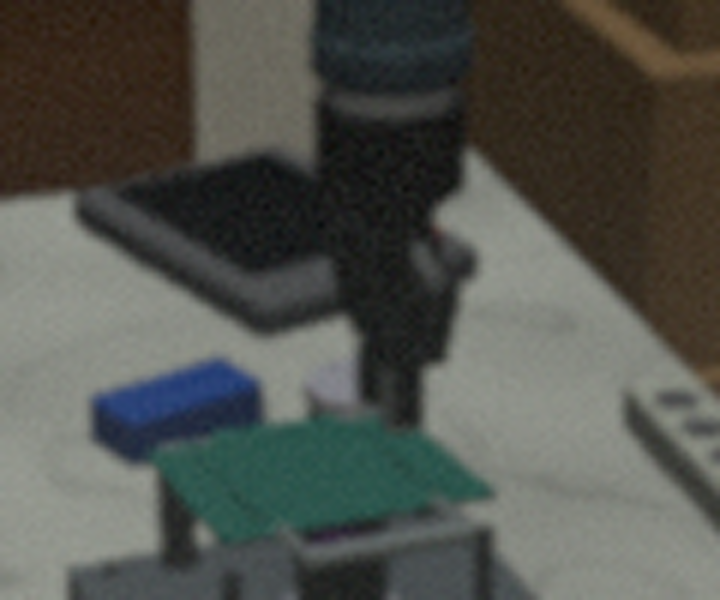

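View pics/t2.png

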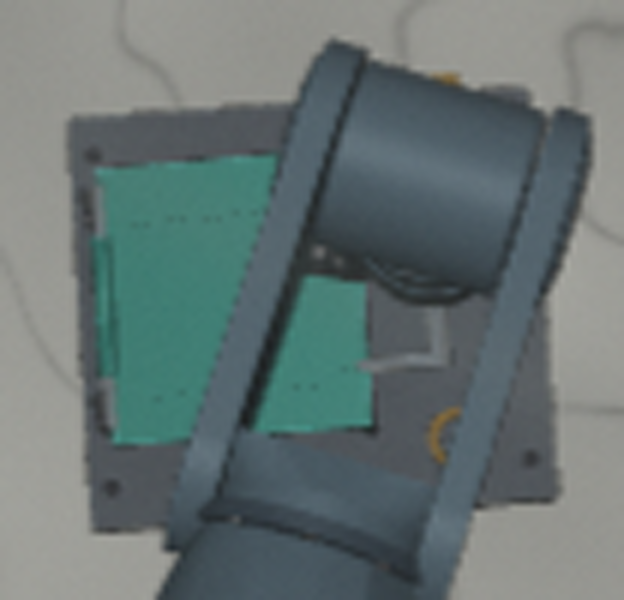

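```bash
python3 - <<'E'
from cell import ctrl
from h import *
s=Cam(ctrl.read_camera("side"));p=ctrl.sense()["eef_pos"];q=s.proj([p,[.579,-.069,.144]])
print((q-[220,110])*6)
E
```

```text
[[387.37717786 413.61812012]
 [387.276817   543.52424506]]
```

>>> move_arm:
  steps:
    - {"xyz": [0.002,0,0.03]}
    - {"xyz": [0.002,0,0.06]}
    - {"xyz": [0.002,0,0.075]}
    - {"xyz": [0.002,0,0.085]}
    - {"xyz": [0.002,0,0.094]}
    - {"xyz": [0.002,0,0.094]}

```text
invalid input
```

>>> move_arm:
  steps:
    - {"xyz": [0.002,0,0.03],"twist": 0}
    - {"xyz": [0.002,0,0.06],"twist": 0}
    - {"xyz": [0.002,0,0.075],"twist": 0}
    - {"xyz": [0.002,0,0.085],"twist": 0}
    - {"xyz": [0.002,0,0.094],"twist": 0}
    - {"xyz": [0.002,0,0.094],"twist": 0}

```text
time_s: 2.7
eef_pos: [0.579, -0.0713, 0.126]
orientation: [3.141, -0.004, -1.523]
wrist_force: [-0.3, 0.0, -0.5]
opening: 0.0299
```

```bash
python3 - <<'E'
from cell import ctrl
from h import *
s=Cam(ctrl.read_camera("side"));print(ctrl.sense()["wrist_force"])
crop(s,220,140,340,240,6,"pics/s3.png")
E
```

```text
[ 0.00729352 -0.27099745 -0.16148304]
```

View pics/s3.png

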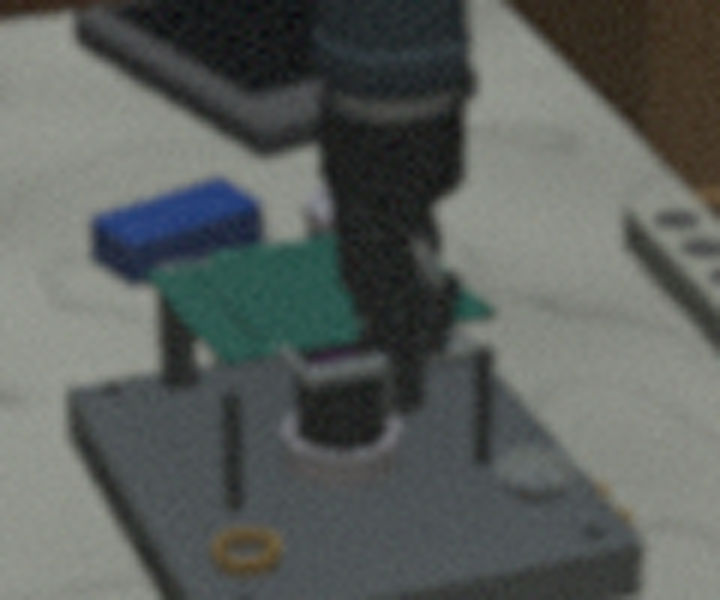

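The fingers straddle the bar: the near finger covers it at crop (408,370) and no contact force shows. Closing now.

>>> move_arm:
  steps:
    - {"xyz": [0,0,0],"twist": 0}
    - {"xyz": [0,0,0],"twist": 0}
    - {"xyz": [0,0,0],"twist": 0}
  fingers: 0
  squeeze: 30

```text
time_s: 3.12
eef_pos: [0.5791, -0.0654, 0.1261]
orientation: [-3.141, 0.005, -1.521]
wrist_force: [2.8, 20.1, -1.3]
opening: 0.0107
```

>>> move_arm:
  steps:
    - {"xyz": [0,0,0],"twist": 0}
    - {"xyz": [0,0,0],"twist": 0}

```text
time_s: 3.38
eef_pos: [0.5792, -0.0651, 0.1263]
orientation: [-3.141, 0.005, -1.521]
wrist_force: [-0.3, 2.4, -1.1]
opening: 0.0102
```

```bash
python3 - <<'E'
from cell import ctrl
from h import *
s=Cam(ctrl.read_camera("side"));print(ctrl.sense()["wrist_force"],ctrl.sense()["opening"],ctrl.sense()["moment"])
crop(s,255,165,315,215,12,"pics/s4.png")
E
```

```text
[-0.40887372  2.12628197 -0.58276419] 0.010616048982443357 [0.34341386 0.05034034 0.02206597]
```

View pics/s4.png

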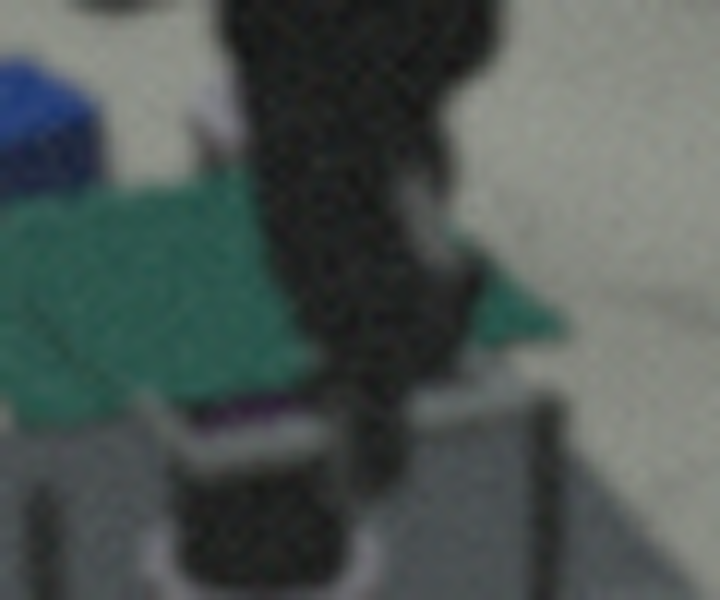

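```bash
python3 - <<'E'
import numpy as np
t0=.121
for p in np.linspace(t0,np.pi/2,19): print(round(p,3),(.19*np.array([-(np.cos(t0)-np.cos(p)),-(np.sin(p)-np.sin(t0))])).round(4))
E
```

```text
0.121 [-0. -0.]
0.202 [-0.0025 -0.0151]
0.282 [-0.0061 -0.03  ]
0.363 [-0.011  -0.0445]
0.443 [-0.017  -0.0585]
0.524 [-0.0241 -0.0721]
0.604 [-0.0323 -0.085 ]
0.685 [-0.0414 -0.0972]
0.765 [-0.0516 -0.1087]
0.846 [-0.0626 -0.1193]
0.926 [-0.0745 -0.129 ]
1.007 [-0.0871 -0.1377]
1.088 [-0.1003 -0.1453]
1.168 [-0.1141 -0.1519]
1.249 [-0.1285 -0.1573]
1.329 [-0.1431 -0.1615]
1.41 [-0.1581 -0.1646]
1.49 [-0.1733 -0.1665]
1.571 [-0.1886 -0.1671]
```

>>> move_arm:
  steps:
    - {"xyz": [-0.0025,0,-0.0151],"twist": 0}
    - {"xyz": [-0.0061,0,-0.03],"twist": 0}
    - {"xyz": [-0.011,0,-0.0445],"twist": 0}
    - {"xyz": [-0.017,0,-0.0585],"twist": 0}
    - {"xyz": [-0.0241,0,-0.0721],"twist": 0}
    - {"xyz": [-0.0241,0,-0.0721],"twist": 0}

```text
time_s: 4.18
eef_pos: [0.578, -0.0419, 0.2011]
orientation: [-3.14, 0.003, -1.521]
wrist_force: [-2.9, -4.8, 2.8]
opening: 0.011
```

```bash
python3 - <<'E'
from cell import ctrl
from h import *
s=Cam(ctrl.read_camera("side"));print(ctrl.sense())
crop(s,220,120,340,220,6,"pics/s5.png")
E
```

```text
{'time_s': 4.225, 'joint_pos': array([-0.27934256,  0.21827103,  1.62649573,  0.00380804,  1.29628465,
        1.24045641]), 'joint_velocities': array([-0.00748006,  0.00620449,  0.00150098, -0.00106511, -0.00596478,
       -0.0021782 ]), 'tau': array([ 3.46204810e+00, -4.44256032e+01, -3.40059364e+01,  1.96281329e+00,
       -3.84593429e-01,  1.11317524e-02]), 'eef_pos': array([ 0.57805528, -0.04204443,  0.20079292]), 'orientation': array([-3.13989333,  0.00329285, -1.52082745]), 'wrist_force': array([-3.23109885, -5.03543501,  2.9325197 ]), 'moment': array([-1.04681219,  0.53049175, -0.08129294]), 'opening': 0.010561002952419768}
```

View pics/s5.png

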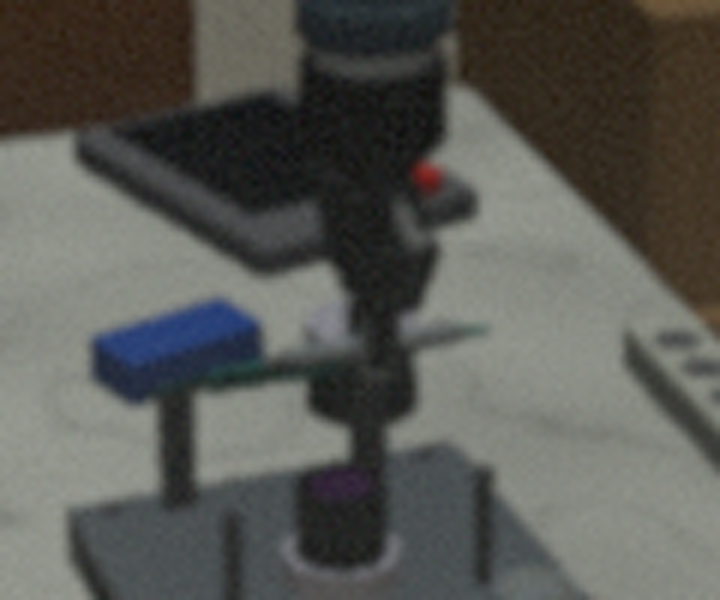

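```bash
python3 - <<'E'
import numpy as np
t0=.541
for p in np.linspace(t0,np.pi/2,13): print(round(p,3),(.19*np.array([-(np.cos(t0)-np.cos(p)),-(np.sin(p)-np.sin(t0))])).round(4))
E
```

```text
0.541 [-0. -0.]
0.627 [-0.009  -0.0136]
0.713 [-0.0191 -0.0264]
0.798 [-0.0303 -0.0382]
0.884 [-0.0424 -0.0491]
0.97 [-0.0555 -0.0589]
1.056 [-0.0693 -0.0675]
1.142 [-0.0838 -0.0749]
1.228 [-0.0989 -0.0811]
1.313 [-0.1145 -0.0859]
1.399 [-0.1304 -0.0894]
1.485 [-0.1466 -0.0915]
1.571 [-0.1629 -0.0922]
```

>>> move_arm:
  steps:
    - {"xyz": [-0.009,0,-0.0136],"twist": 0}
    - {"xyz": [-0.0191,0,-0.0264],"twist": 0}
    - {"xyz": [-0.0303,0,-0.0382],"twist": 0}
    - {"xyz": [-0.0424,0,-0.0491],"twist": 0}
    - {"xyz": [-0.0555,0,-0.0589],"twist": 0}
    - {"xyz": [-0.0693,0,-0.0675],"twist": 0}
    - {"xyz": [-0.0838,0,-0.0749],"twist": 0}
    - {"xyz": [-0.0838,0,-0.0749],"twist": 0}

```text
time_s: 5.22
eef_pos: [0.5743, 0.0412, 0.2809]
orientation: [-3.136, -0.0, -1.52]
wrist_force: [-5.2, -6.8, 13.7]
opening: 0.0105
```

```bash
python3 - <<'E'
import numpy as np
t0=1.115
for p in np.linspace(t0,np.pi/2,7): print(round(p,3),(.19*np.array([-(np.cos(t0)-np.cos(p)),-(np.sin(p)-np.sin(t0))])).round(4))
E
```

```text
1.115 [-0. -0.]
1.191 [-0.0132 -0.0059]
1.267 [-0.0268 -0.0107]
1.343 [-0.0407 -0.0145]
1.419 [-0.0549 -0.0172]
1.495 [-0.0692 -0.0188]
1.571 [-0.0836 -0.0194]
```

>>> move_arm:
  steps:
    - {"xyz": [-0.0132,0,-0.0059],"twist": 0}
    - {"xyz": [-0.0268,0,-0.0107],"twist": 0}
    - {"xyz": [-0.0407,0,-0.0145],"twist": 0}
    - {"xyz": [-0.0549,0,-0.0172],"twist": 0}
    - {"xyz": [-0.0692,0,-0.0188],"twist": 0}
    - {"xyz": [-0.0836,0,-0.0194],"twist": 0}
    - {"xyz": [-0.0836,0,-0.0194],"twist": 0}

```text
time_s: 6.1
eef_pos: [0.5699, 0.1268, 0.3007]
orientation: [-3.135, 0.002, -1.518]
wrist_force: [-1.6, 0.2, 5.1]
opening: 0.0105
```

```bash
python3 - <<'E'
from cell import ctrl
from h import *
s=Cam(ctrl.read_camera("side"));print(ctrl.sense())
crop(s,220,100,340,200,6,"pics/s6.png")
t=Cam(ctrl.read_camera("top"));crop(t,180,160,300,260,6,"pics/t6.png")
E
```

```text
{'time_s': 6.15, 'joint_pos': array([0.01387228, 0.14614348, 1.50662339, 0.00211359, 1.48223815,
       1.53206589]), 'joint_velocities': array([-0.0111309 , -0.00030404,  0.00357032, -0.00095404,  0.00101262,
       -0.00404566]), 'tau': array([-2.51836125e-01, -4.11260283e+01, -3.44664752e+01, -1.89290447e-01,
       -3.81737826e-01,  2.62852415e-02]), 'eef_pos': array([0.5699866 , 0.1263903 , 0.30069689]), 'orientation': array([-3.13492858e+00,  1.84983983e-03, -1.51836744e+00]), 'wrist_force': array([-0.57318371,  1.62012508,  5.10968036]), 'moment': array([ 0.06833464,  0.22303324, -0.0272908 ]), 'opening': 0.01048928913862346}
```

View pics/s6.png

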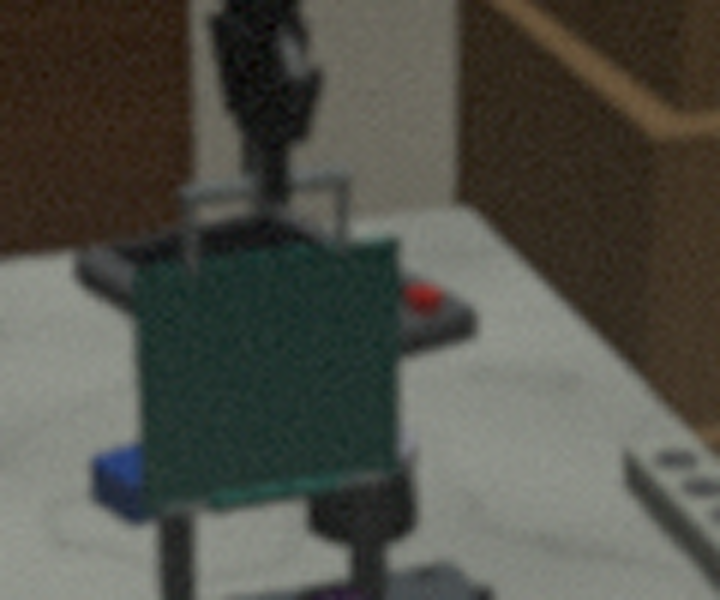

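View pics/t6.png

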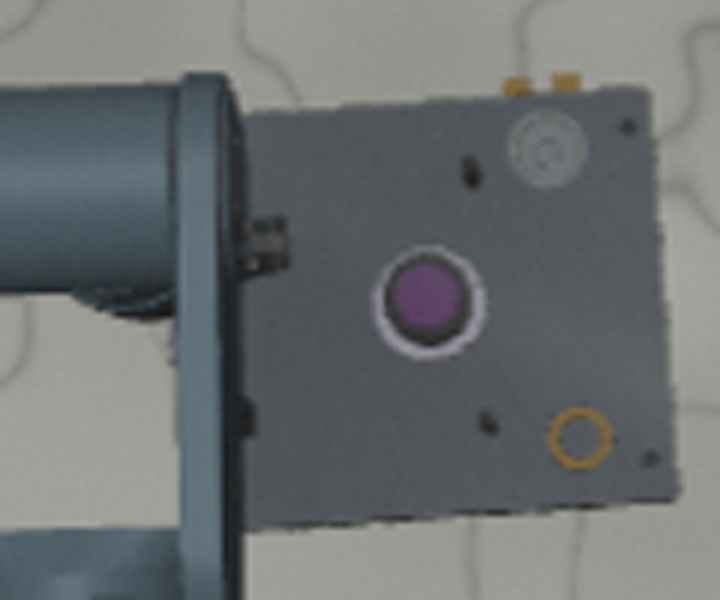

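>>> move_arm:
  steps:
    - {"xyz": [0,0,0],"twist": 0}
    - {"xyz": [0,0,0],"twist": 0}
    - {"xyz": [0,0,0],"twist": 0}
  fingers: 40

```text
time_s: 6.58
eef_pos: [0.5698, 0.1262, 0.3001]
orientation: [-3.136, 0.002, -1.519]
wrist_force: [-0.7, 0.3, -0.8]
opening: 0.0343
```

```bash
python3 - <<'E'
from cell import ctrl
from h import *
print(ctrl.sense()["opening"],ctrl.sense()["wrist_force"])
s=Cam(ctrl.read_camera("side"));t=Cam(ctrl.read_camera("top"))
def purple(c,z):
    hsv=cv2.cvtColor(c.img,cv2.COLOR_RGB2HSV)
    m=cv2.inRange(hsv,(125,60,30),(165,255,255)); 
    n,l,st,ce=cv2.connectedComponentsWithStats(m); i=1+st[1:,4].argmax(); return ce[i],st[i],c.onz(*ce[i],z)
print(purple(t,.107)); print(purple(s,.107))
T=lambda u,v:(180+u/6-.4,160+v/6-.4)
print("skirt ring",t.onz(*T(430,303),.065), "ring",t.onz(*T(580,438),.055),"dish",t.onz(*T(548,150),.06))
print("posts",t.onz(*T(487,420),.1),t.onz(*T(470,168),.1))
E
```

```text
0.03434981736702721 [-0.66398767  0.25189255 -0.83050148]
(array([250.5, 209. ]), array([246, 204,  10,  11,  82], dtype=int32), array([0.57468311, 0.00811172, 0.107     ]))
(array([276.39473684, 200.39473684]), array([272, 198,  10,   6,  38], dtype=int32), array([0.5749049 , 0.00572944, 0.107     ]))
skirt ring [0.57510117 0.00727417 0.065     ] ring [ 0.49405694 -0.07995143  0.055     ] dish [ 0.6659254  -0.06421512  0.06      ]
posts [ 0.50294514 -0.02610814  0.1       ] [ 0.65008777 -0.01866907  0.1       ]
```

>>> move_arm:
  steps:
    - {"xyz": [0,0,-0.02],"twist": 0}
    - {"xyz": [0,0,-0.05],"twist": 0}
    - {"xyz": [0,0,-0.07],"twist": 0}
    - {"xyz": [0,0,-0.07],"twist": 0}

```text
time_s: 7.18
eef_pos: [0.5703, 0.1259, 0.3722]
orientation: [-3.132, 0.002, -1.519]
wrist_force: [0.7, -0.2, -0.3]
opening: 0.0339
```

```bash
python3 - <<'E'
from cell import ctrl
from h import *
print(shift([.575,.007,.36],-1.3),shift([.575,.007,.15],-1.3))
s=Cam(ctrl.read_camera("side"));t=Cam(ctrl.read_camera("top"))
crop(s,220,100,340,200,6,"pics/s7.png");crop(t,180,160,300,260,6,"pics/t7.png")
E
```

```text
(array([119. ,   1.6,  12. ]), np.float64(-12.6)) (array([119.4,   3.6, 221.9]), np.float64(-12.6))
```

View pics/s7.png

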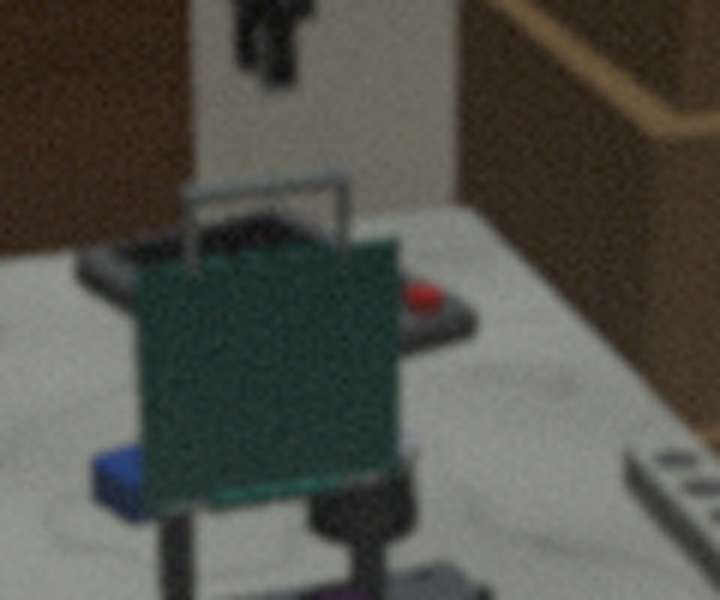

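The fingers are clear above the bar (crop (265,85)) and the cover stands upright. Next I move over the collar.

>>> move_arm:
  steps:
    - {"xyz": [0.04,0.0005,0.0],"twist": -4}
    - {"xyz": [0.08,0.001,0.0],"twist": -8}
    - {"xyz": [0.1192,0.0016,0.01],"twist": -12.6}
    - {"xyz": [0.1192,0.002,0.06],"twist": -12.6}
    - {"xyz": [0.1193,0.0025,0.11],"twist": -12.6}
    - {"xyz": [0.1194,0.003,0.16],"twist": -12.6}
    - {"xyz": [0.1194,0.0035,0.2],"twist": -12.6}
    - {"xyz": [0.1194,0.0036,0.222],"twist": -12.6}
    - {"xyz": [0.1194,0.0036,0.222],"twist": -12.6}
  fingers: 80

```text
time_s: 8.4
eef_pos: [0.5703, 0.0074, 0.1437]
orientation: [3.141, 0.004, -1.299]
wrist_force: [0.4, 0.4, 0.5]
opening: 0.0684
```

```bash
python3 - <<'E'
from cell import ctrl
from h import *
print(shift([.575,.007,.08],-1.3),ctrl.sense()["opening"],ctrl.sense()["wrist_force"])
s=Cam(ctrl.read_camera("side"));t=Cam(ctrl.read_camera("top"))
crop(s,220,140,340,240,6,"pics/s8.png");crop(t,180,160,300,260,6,"pics/t8.png")
E
```

```text
(array([ 1.9, -4.4, 63.7]), np.float64(0.0)) 0.06842382275319434 [0.40207413 0.41699857 0.51648841]
```

View pics/s8.png

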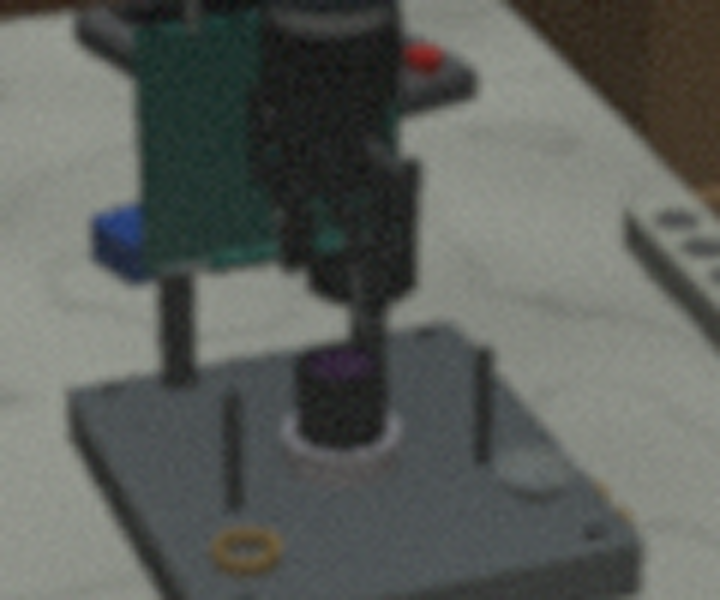

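View pics/t8.png

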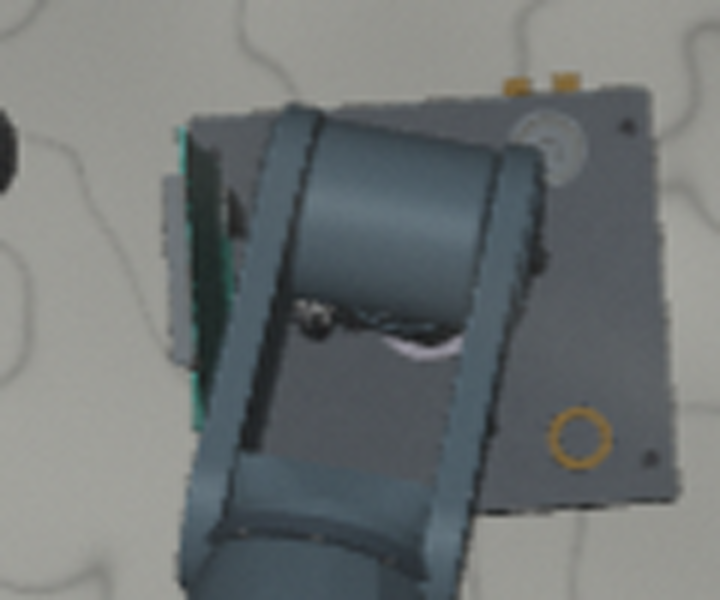

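```bash
python3 - <<'E'
from cell import ctrl
from h import *
print(ctrl.sense()["joint_pos"])
s=Cam(ctrl.read_camera("side"));t=Cam(ctrl.read_camera("top"))
crop(s,60,0,340,210,2.8,"pics/s9.png")
for p in[(215,430),(250,250),(290,110),(180,560)]:
  for z in(.25,.3,.35,.4): print(p,t.onz(180+p[0]/6-.4,160+p[1]/6-.4,z).round(3))
E
```

```text
[-0.19679649  0.2616061   1.69011768  0.00357291  1.18597322  1.10097211]
(215, 430) [0.491 0.114 0.25 ]
(215, 430) [0.488 0.108 0.3  ]
(215, 430) [0.485 0.103 0.35 ]
(215, 430) [0.482 0.097 0.4  ]
(250, 250) [0.586 0.095 0.25 ]
(250, 250) [0.58 0.09 0.3 ]
(250, 250) [0.574 0.085 0.35 ]
(250, 250) [0.568 0.079 0.4  ]
(290, 110) [0.661 0.073 0.25 ]
(290, 110) [0.653 0.068 0.3  ]
(290, 110) [0.644 0.064 0.35 ]
(290, 110) [0.636 0.059 0.4  ]
(180, 560) [0.423 0.133 0.25 ]
(180, 560) [0.422 0.127 0.3  ]
(180, 560) [0.421 0.121 0.35 ]
(180, 560) [0.42  0.114 0.4  ]
```

View pics/s9.png

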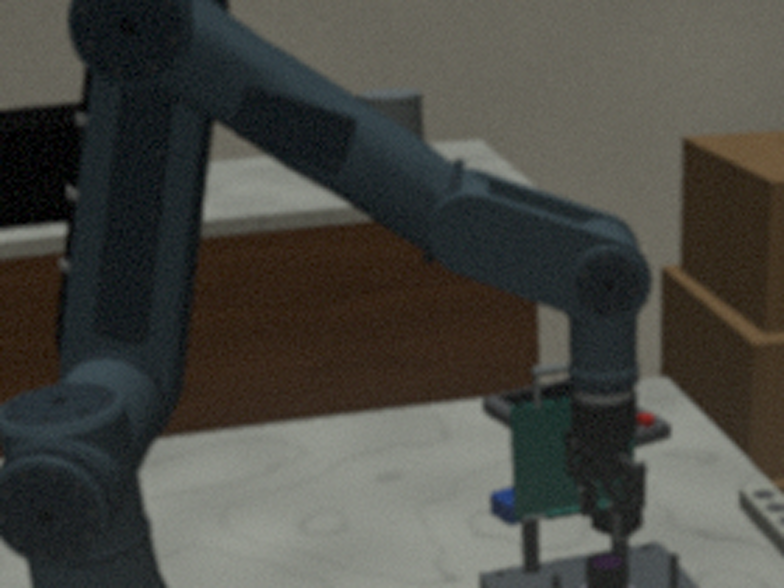

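>>> move_arm:
  steps:
    - {"xyz": [0.0019,-0.0044,0.02],"twist": 0}
    - {"xyz": [0.0019,-0.0044,0.035],"twist": 0}
    - {"xyz": [0.0019,-0.0044,0.045],"twist": 0}
    - {"xyz": [0.0019,-0.0044,0.055],"twist": 0}
    - {"xyz": [0.0019,-0.0044,0.0637],"twist": 0}
    - {"xyz": [0.0019,-0.0044,0.0637],"twist": 0}

```text
time_s: 9.35
eef_pos: [0.5784, 0.0064, 0.0839]
orientation: [-3.136, 0.001, -1.299]
wrist_force: [0.8, 0.1, 0.2]
opening: 0.0681
```

```bash
python3 - <<'E'
from cell import ctrl
from h import *
print(shift([.575,.007,.08],-1.3),ctrl.sense()["opening"],ctrl.sense()["wrist_force"])
s=Cam(ctrl.read_camera("side"));t=Cam(ctrl.read_camera("top"))
crop(s,220,140,340,240,6,"pics/s10.png");crop(t,180,160,300,260,6,"pics/t10.png")
E
```

```text
(array([-1.5,  3.2,  3.9]), np.float64(0.1)) 0.06813245014295699 [0.83412159 0.05295865 0.21903131]
```

View pics/s10.png

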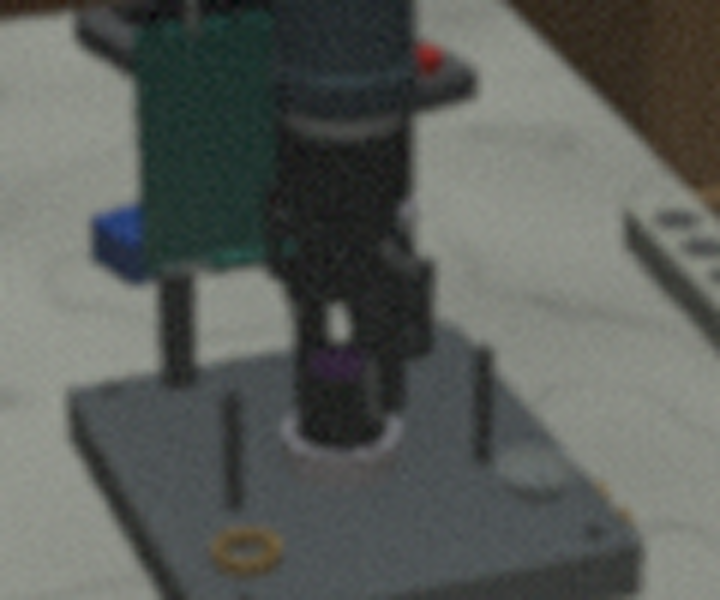

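View pics/t10.png

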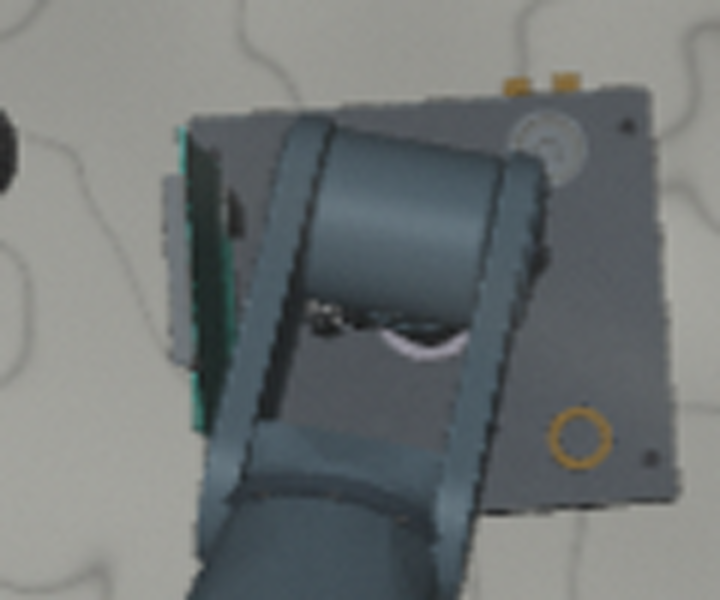

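>>> move_arm:
  steps:
    - {"xyz": [-0.001,0.003,0.005],"twist": 0}
    - {"xyz": [-0.001,0.003,0.008],"twist": 0}
    - {"xyz": [-0.001,0.003,0.008],"twist": 0}

```text
time_s: 9.82
eef_pos: [0.5758, 0.0065, 0.0767]
orientation: [-3.134, 0.0, -1.299]
wrist_force: [-0.4, 1.6, 0.2]
opening: 0.0685
```

>>> move_arm:
  steps:
    - {"xyz": [0,0,0],"twist": 0}
    - {"xyz": [0,0,0],"twist": 0}
    - {"xyz": [0,0,0],"twist": 0}
    - {"xyz": [0,0,0],"twist": 0}
  fingers: 50
  squeeze: 40

```text
time_s: 10.32
eef_pos: [0.5758, 0.0074, 0.0771]
orientation: [-3.134, 0.001, -1.299]
wrist_force: [-1.3, 6.0, 4.0]
opening: 0.0492
```

>>> move_arm:
  steps:
    - {"xyz": [0,0,0],"twist": 0}
    - {"xyz": [0,0,0],"twist": 0}
    - {"xyz": [0,0,0.002],"twist": 0}
    - {"xyz": [0,0,0.002],"twist": 0}
  fingers: 40

```text
time_s: 10.82
eef_pos: [0.576, 0.0075, 0.0767]
orientation: [-3.134, 0.001, -1.299]
wrist_force: [-7.2, 3.9, 15.0]
opening: 0.0494
```

>>> move_arm:
  steps:
    - {"xyz": [0,0,0.0005],"twist": 4}
    - {"xyz": [0,0,0.0005],"twist": 8}
    - {"xyz": [0,0,0.0005],"twist": 12}
    - {"xyz": [0,0,0.0005],"twist": 16}
    - {"xyz": [0,0,0.0005],"twist": 16}

```text
time_s: 11.45
eef_pos: [0.5756, 0.0077, 0.0759]
orientation: [-3.136, 0.004, -1.578]
wrist_force: [-1.1, 3.1, 0.6]
opening: 0.0493
```

```bash
python3 - <<'E'
from cell import ctrl
from h import *
st=ctrl.sense();print(st["eef_pos"],st["wrist_force"],st["moment"],st["orientation"])
s=Cam(ctrl.read_camera("side"))
crop(s,240,160,320,225,9,"pics/s11.png")
E
```

```text
[0.57558542 0.00772051 0.07589627] [-1.12405128  3.10045299  0.64229268] [ 0.56506342  0.40332573 -0.04134775] [-3.13551433  0.00396215 -1.57765299]
```

View pics/s11.png

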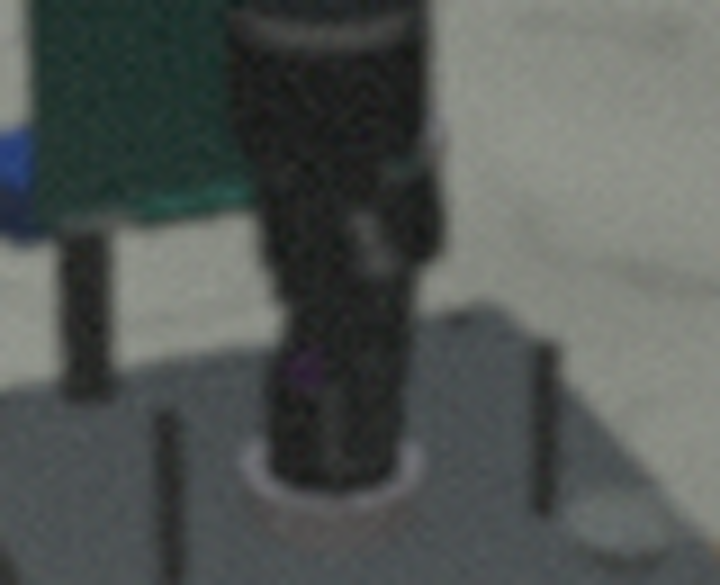

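>>> move_arm:
  steps:
    - {"xyz": [0,0,0.0015],"twist": 2}
    - {"xyz": [0,0,0.0015],"twist": 4}
    - {"xyz": [0,0,0.0015],"twist": 4}

```text
time_s: 11.88
eef_pos: [0.5759, 0.0079, 0.0744]
orientation: [-3.135, 0.005, -1.647]
wrist_force: [-1.5, 2.7, 2.2]
opening: 0.0497
```

>>> move_arm:
  steps:
    - {"xyz": [0,0,0.0015],"twist": 0}
    - {"xyz": [0,0,0.0015],"twist": 0}

```text
time_s: 12.12
eef_pos: [0.5759, 0.0079, 0.0729]
orientation: [-3.135, 0.005, -1.646]
wrist_force: [-1.8, 3.4, 3.4]
opening: 0.0492
```

>>> move_arm:
  steps:
    - {"xyz": [0,0,0.0015],"twist": 0}
    - {"xyz": [0,0,0.003],"twist": 0}
    - {"xyz": [0,0,0.003],"twist": 0}
  squeeze: 50

```text
time_s: 12.5
eef_pos: [0.5759, 0.0079, 0.0701]
orientation: [-3.135, 0.005, -1.646]
wrist_force: [-2.7, 3.5, 4.8]
opening: 0.0493
```

```bash
python3 - <<'E'
from cell import ctrl
from h import *
st=ctrl.sense();print(st["eef_pos"],st["wrist_force"],st["moment"],st["orientation"])
s=Cam(ctrl.read_camera("side"))
crop(s,240,160,320,225,9,"pics/s12.png")
E
```

```text
[0.57592405 0.00790733 0.07005998] [-2.67635873  3.52126072  4.81881195] [ 0.61681345  0.44679539 -0.13200234] [-3.13519749  0.00466288 -1.64603534]
```

View pics/s12.png

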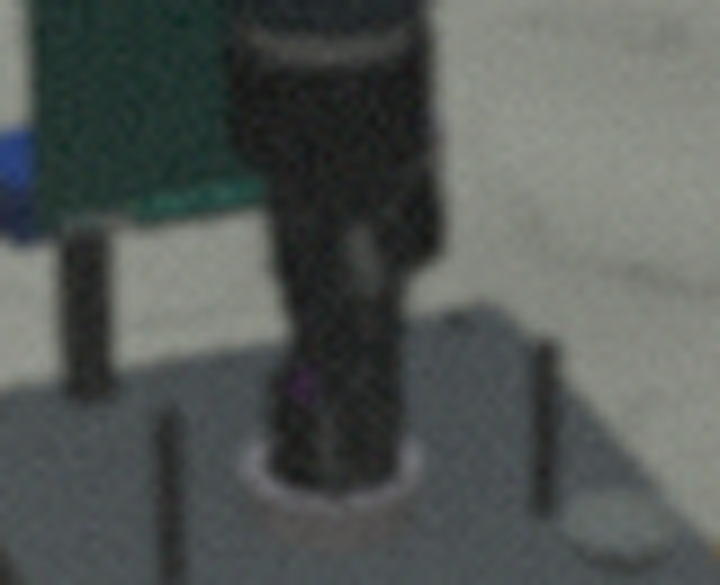

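The violet glass has sunk about 13 crop pixels (383 against 370), along with the tool. The force is rising like a spring (3.4 N, then 4.8 N), so the keyways have engaged. I keep pushing.

>>> move_arm:
  steps:
    - {"xyz": [0,0,0.0015],"twist": 0}
    - {"xyz": [0,0,0.0025],"twist": 0}
    - {"xyz": [0,0,0.0025],"twist": 0}

```text
time_s: 12.92
eef_pos: [0.576, 0.0079, 0.0685]
orientation: [-3.135, 0.005, -1.646]
wrist_force: [-6.3, 4.3, 11.5]
opening: 0.0491
```

>>> move_arm:
  steps:
    - {"xyz": [0,0,0.0015],"twist": 0}
    - {"xyz": [0,0,0.002],"twist": 0}
    - {"xyz": [0,0,0.002],"twist": 0}
  squeeze: 70

```text
time_s: 13.3
eef_pos: [0.576, 0.0079, 0.0686]
orientation: [-3.136, 0.004, -1.645]
wrist_force: [-9.9, 4.5, 19.5]
opening: 0.0488
```

```bash
python3 - <<'E'
from cell import ctrl
from h import *
st=ctrl.sense();print(st["eef_pos"],st["wrist_force"],st["moment"],st["orientation"])
s=Cam(ctrl.read_camera("side"))
crop(s,240,160,320,225,9,"pics/s13.png")
for n,z in(("start",.107),("home",.098)): print(n,(s.proj([[.575,.007,z],[.5535,.007,z]])-[240,160])*9)
E
```

```text
[0.57601214 0.00793519 0.06857297] [-9.90747733  4.49897817 19.5343409 ] [ 0.55595932  1.72057353 -0.20594976] [-3.13552252  0.00416231 -1.64520237]
start [[326.78150885 361.96839163]
 [271.28281706 370.45271985]]
home [[326.92999129 383.2525507 ]
 [271.58436837 391.78616745]]
```

View pics/s13.png

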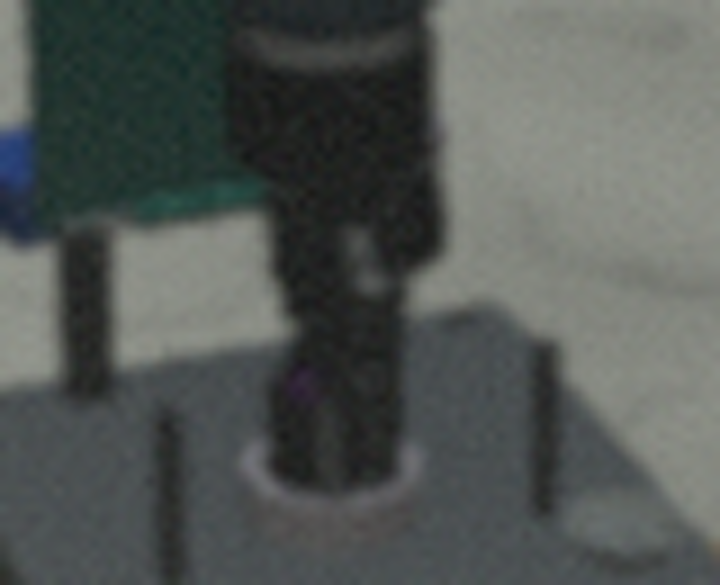

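```bash
python3 - <<'E'
import cv2,numpy as np
ims=[cv2.imread(f"pics/s{i}.png").astype(float) for i in(11,12,13)]
for im in ims:
    p=(im[:,:,2]+im[:,:,0])/2-im[:,:,1]
    p=cv2.GaussianBlur(p,(0,0),5)
    q=p[330:430,260:360]; w=np.clip(q-15,0,None)
    yy,xx=np.mgrid[330:430,260:360]
    print(p[330:430].max(),(w*yy).sum()/w.sum(),(w*xx).sum()/w.sum(),w.sum(), p[340:430:6,302].round().astype(int))
print("row grids every 6 from 340")
E
```

```text
14.970232872253149 nan nan 0.0 [ 2  4  7 10 13 15 14 11  8  4  1 -2 -2 -2 -1]
15.23262922998817 384.63710568122536 300.4552459057321 1.9587417418257953 [-2 -2 -2  0  3  8 13 15 15 12  8  4  1  0 -2]
13.154309213591624 nan nan 0.0 [-2 -2 -2  0  5  9 12 12 13 11  8  4  1  0 -1]
row grids every 6 from 340<stdin>:8: RuntimeWarning: invalid value encountered in scalar divide
```

```bash
cat > low.py <<'E'
from cell import ctrl
from h import *
def edge(img,cols):
    im=cv2.GaussianBlur(img.astype(np.float32),(0,0),0.8)
    p=(im[:,:,0]+im[:,:,2])/2-im[:,:,1]
    out=[]
    for c in cols:
        v=p[190:215,c]; i=v.argmax(); h=v[i]/2; j=i
        while v[j]>h: j+=1
        out.append((round(float(v[i]),1),round(190+j-1+(v[j-1]-h)/(v[j-1]-v[j]),2)))
    return out
E
python3 - <<'E'
from low import *
im=np.mean([ctrl.read_camera("side")["img"].astype(float) for _ in range(8)],0)
np.save("avg_side.npy",im)
print(edge(im,[271,272,273,274,275,276]))
for f in("s8","s10"):
    a=cv2.imread(f"pics/{f}.png")[:,:,::-1]; a=cv2.resize(a,(120,100),interpolation=cv2.INTER_AREA)
    full=np.zeros((420,560,3));full[140:240,220:340]=a; print(f,edge(full,[271,272,273,274,275,276]))
o=cv2.imread("pics/side0.png")
s=Cam(ctrl.read_camera("side"));s.img=im.astype(np.uint8);crop(s,240,160,320,225,9,"pics/s14.png")
th=np.linspace(0,2*np.pi,73)
for z in(.107,.105,.098):
    P=s.proj(np.c_[.575+.018*np.cos(th),.007+.018*np.sin(th),th*0+z]); k=abs(P[:,0]-273.5)<.9; print(z,P[k].round(1).tolist(),P[:,1].max())
print(ctrl.sense()["wrist_force"],ctrl.sense()["eef_pos"],ctrl.sense()["time_s"])
E
```

```text
[(3.6, np.float64(204.08)), (9.3, np.float64(204.29)), (12.4, np.float64(204.47)), (10.2, np.float64(204.57)), (5.1, np.float64(204.37)), (0.7, np.float64(203.46))]
s8 [(5.2, np.float64(201.78)), (10.1, np.float64(202.0)), (13.3, np.float64(202.25)), (15.3, np.float64(202.47)), (16.2, np.float64(202.63)), (15.7, np.float64(202.72))]
s10 [(4.6, np.float64(202.13)), (9.9, np.float64(202.13)), (13.9, np.float64(202.31)), (15.6, np.float64(202.54)), (16.0, np.float64(202.59)), (15.9, np.float64(202.63))]
0.107 [[274.3, 197.9], [273.9, 198.0], [273.5, 198.1], [273.1, 198.2], [272.7, 198.4], [272.6, 202.1], [273.0, 202.3], [273.4, 202.4], [273.8, 202.5], [274.2, 202.6]] 202.79948202398634
0.105 [[274.3, 198.4], [273.9, 198.5], [273.5, 198.6], [273.1, 198.7], [272.7, 198.9], [272.6, 202.7], [273.0, 202.8], [273.4, 202.9], [273.8, 203.0], [274.2, 203.1]] 203.32976857247402
0.098 [[274.3, 200.2], [273.9, 200.3], [273.5, 200.4], [273.1, 200.6], [272.7, 200.7], [272.7, 204.5], [273.0, 204.7], [273.4, 204.8], [273.8, 204.9], [274.2, 205.0]] 205.18064243404035
[-10.34077094   4.73130414  20.37214445] [0.57598965 0.00793282 0.06855678] 13.8
```

View pics/s14.png

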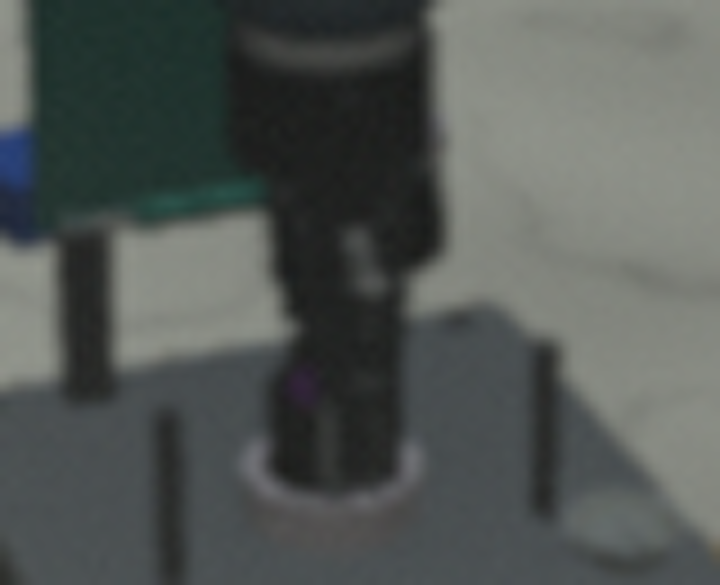

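The stop at z = 0.0685 is hard, at 20 N. The glass edge moved 2.2 px against the 2.37 px expected for 9 mm, so the travel looks about 0.5 mm short, or the fingertips may be on the skirt. I'll regrip 4 mm higher to settle which.

>>> move_arm:
  steps:
    - {"xyz": [0,0,-0.003],"twist": 0}
    - {"xyz": [0,0,-0.006],"twist": 0}
    - {"xyz": [0,0,-0.0065],"twist": 0}
    - {"xyz": [0,0,-0.0065],"twist": 0}

```text
time_s: 14.3
eef_pos: [0.5761, 0.0078, 0.0752]
orientation: [-3.135, 0.004, -1.645]
wrist_force: [-2.7, 3.1, 4.4]
opening: 0.0485
```

>>> move_arm:
  steps:
    - {"xyz": [0,0,0],"twist": 0}
    - {"xyz": [0,0,0],"twist": 0}
    - {"xyz": [0,0,0],"twist": 0}
  fingers: 70

```text
time_s: 14.68
eef_pos: [0.5761, 0.0075, 0.075]
orientation: [-3.135, 0.004, -1.645]
wrist_force: [0.0, -0.1, -0.2]
opening: 0.0596
```

```bash
python3 - <<'E'
from low import *
im=np.mean([ctrl.read_camera("side")["img"].astype(float) for _ in range(8)],0)
print(edge(im,[271,272,273,274,275,276]))
st=ctrl.sense();print(st["eef_pos"],st["wrist_force"],st["moment"],st["opening"],st["orientation"])
s=Cam(ctrl.read_camera("side"));s.img=im.astype(np.uint8);crop(s,240,160,320,225,9,"pics/s15.png")
E
```

```text
[(3.8, np.float64(202.19)), (9.2, np.float64(202.51)), (12.7, np.float64(202.69)), (12.1, np.float64(202.88)), (7.6, np.float64(202.94)), (2.3, np.float64(202.49))]
[0.57603977 0.0078113  0.07520351] [-0.23790832 -0.04649543 -0.27261188] [-0.01933233  0.03091111  0.04855925] 0.05996273851839358 [-3.13540978  0.0039811  -1.6451097 ]
```

View pics/s15.png

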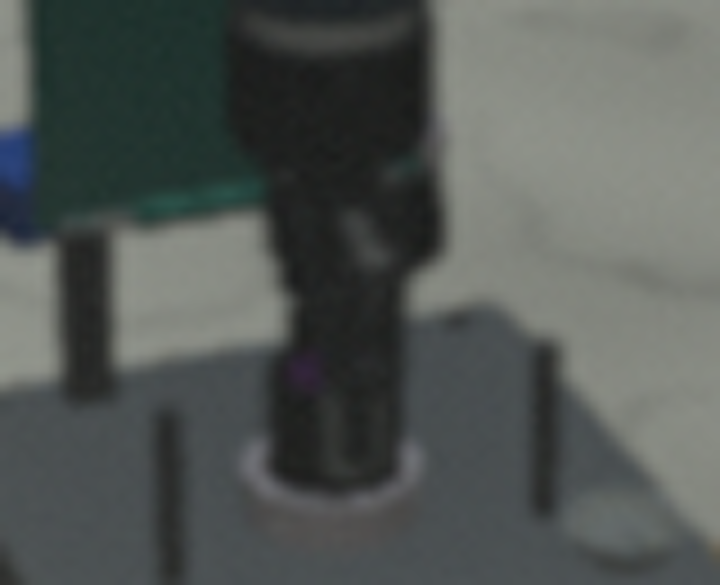

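>>> move_arm:
  steps:
    - {"xyz": [0,0,-0.004],"twist": 0}
    - {"xyz": [0,0,-0.004],"twist": 0}
    - {"xyz": [0,0,-0.004],"twist": 0}

```text
time_s: 15.5
eef_pos: [0.5761, 0.0078, 0.0794]
orientation: [-3.135, 0.004, -1.645]
wrist_force: [-0.5, 0.8, -0.3]
opening: 0.0596
```

>>> move_arm:
  steps:
    - {"xyz": [0,0,0],"twist": 0}
    - {"xyz": [0,0,0],"twist": 0}
    - {"xyz": [0,0,0],"twist": 0}
    - {"xyz": [0,0,0],"twist": 0}
  fingers: 40
  squeeze: 60

```text
time_s: 16.0
eef_pos: [0.576, 0.0079, 0.0794]
orientation: [-3.135, 0.004, -1.645]
wrist_force: [-0.6, 0.1, 1.6]
opening: 0.0486
```

>>> move_arm:
  steps:
    - {"xyz": [0,0,0],"twist": 0}
    - {"xyz": [0,0,0],"twist": 0}

```text
time_s: 16.25
eef_pos: [0.576, 0.0079, 0.0794]
orientation: [-3.135, 0.004, -1.645]
wrist_force: [-1.7, 0.5, 2.5]
opening: 0.0489
```

Regripped with the collar at the +7 mm level and almost no force. I push down 7 mm and watch.

>>> move_arm:
  steps:
    - {"xyz": [0,0,0.0015],"twist": 0}
    - {"xyz": [0,0,0.003],"twist": 0}
    - {"xyz": [0,0,0.0045],"twist": 0}
    - {"xyz": [0,0,0.006],"twist": 0}
    - {"xyz": [0,0,0.006],"twist": 0}
    - {"xyz": [0,0,0.006],"twist": 0}

```text
time_s: 17.0
eef_pos: [0.5761, 0.0079, 0.0735]
orientation: [-3.135, 0.004, -1.645]
wrist_force: [-2.8, 1.1, 5.9]
opening: 0.0486
```

>>> move_arm:
  steps:
    - {"xyz": [0,0,0.001],"twist": 0}
    - {"xyz": [0,0,0.002],"twist": 0}
    - {"xyz": [0,0,0.002],"twist": 0}

```text
time_s: 17.38
eef_pos: [0.5761, 0.0079, 0.0728]
orientation: [-3.136, 0.004, -1.645]
wrist_force: [-7.0, 1.7, 15.7]
opening: 0.0486
```

>>> move_arm:
  steps:
    - {"xyz": [0,0,0.001],"twist": 0}
    - {"xyz": [0,0,0.001],"twist": 0}

```text
time_s: 17.62
eef_pos: [0.5761, 0.0079, 0.0728]
orientation: [-3.136, 0.004, -1.645]
wrist_force: [-5.9, 0.4, 12.6]
opening: 0.0487
```

```bash
python3 - <<'E'
from low import *
im=np.mean([ctrl.read_camera("side")["img"].astype(float) for _ in range(8)],0)
print(edge(im,[271,272,273,274,275,276]))
st=ctrl.sense();print(st["time_s"],st["eef_pos"],st["wrist_force"],st["moment"],st["opening"],st["orientation"])
s=Cam(ctrl.read_camera("side"));s.img=im.astype(np.uint8);crop(s,240,160,320,225,9,"pics/s16.png")
E
```

```text
[(3.8, np.float64(203.93)), (9.2, np.float64(204.23)), (12.1, np.float64(204.5)), (10.6, np.float64(204.59)), (5.8, np.float64(204.41)), (1.4, np.float64(203.37))]
18.025 [0.57608778 0.00791046 0.07278225] [-6.1338367   1.76594815 12.62152531] [ 0.17460504  0.98978508 -0.02943919] 0.048859116420366465 [-3.13565285  0.00370068 -1.64472653]
```

View pics/s16.png

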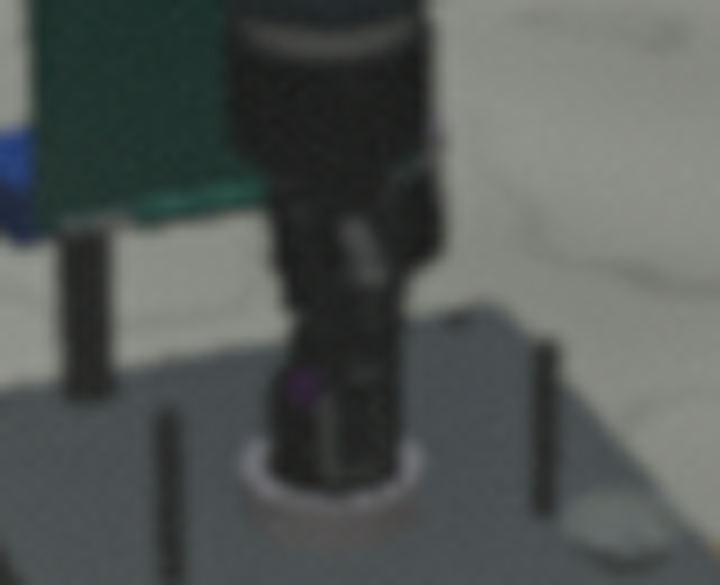

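The stop is at the same collar height even though the fingers are 4.3 mm higher (0.0728 against 0.0685, glass edge at 204.5 both times). So it is the seat and not the fingertips. Last check is the surroundings.

```bash
python3 - <<'E'
from cell import ctrl
from h import *
s=Cam(ctrl.read_camera("side"));t=Cam(ctrl.read_camera("top"))
for n,c in(("side",s),("top",t)):
    a=cv2.imread(f"pics/{n}0.png")[:,:,::-1]
    d=cv2.absdiff(cv2.GaussianBlur(a,(5,5),0),cv2.GaussianBlur(c.img,(5,5),0)).max(2)
    cv2.imwrite(f"pics/diff_{n}.png",np.hstack([cv2.resize(c.img[:,:,::-1],(400,300)),cv2.cvtColor(cv2.resize((d>18).astype(np.uint8)*255,(400,300)),cv2.COLOR_GRAY2BGR)]))
crop(s,220,90,340,240,4,"pics/s17.png")
E
```

```text
(no output)
```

View pics/diff_side.png

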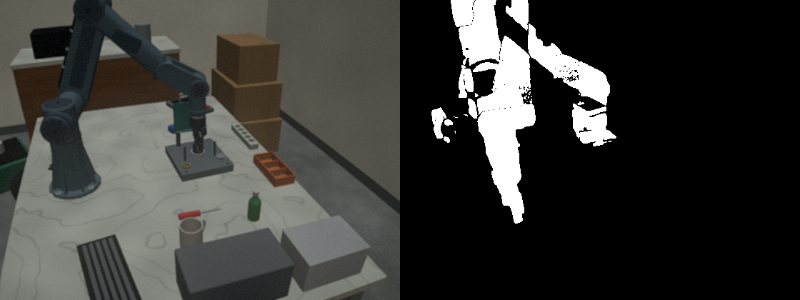

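View pics/diff_top.png

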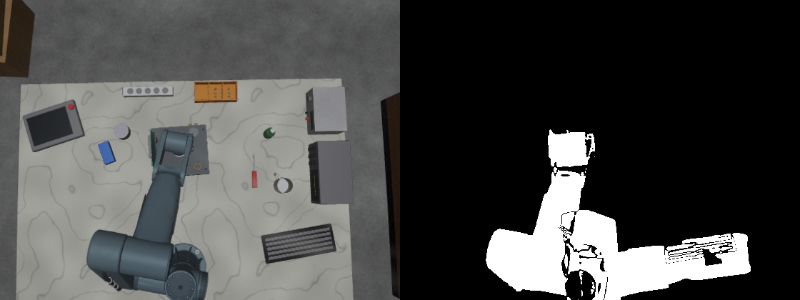

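View pics/s17.png

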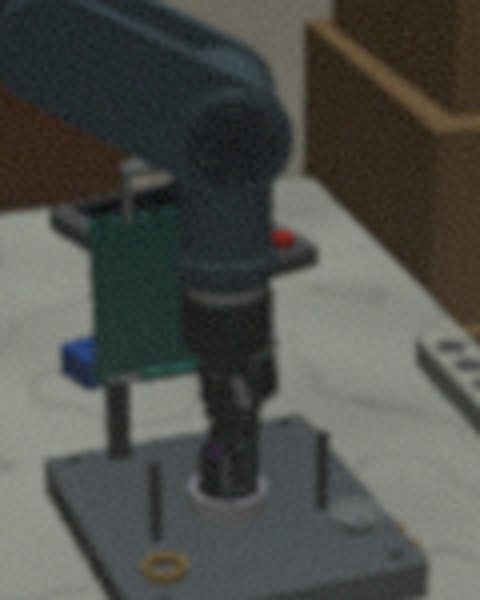

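The only differences from the first pictures are the arm and the cover. The cover's left edge is still upright at crop (95, 215–380), and the ring (165,567) and dish (357,513) have not moved. Handing in.

```bash
python3 -c "
from cell import ctrl
print(ctrl.finish_job()); s=ctrl.sense(); print(s['time_s'],s['eef_pos'],s['wrist_force'])"
```

```text
the job is handed in; nothing more can be done
None
the job is handed in; nothing more can be done
```

The cover is standing upright and the collar is pushed home with the gripper still holding it. I handed the job in at about 18 s of robot time.

- **Cover:** I gripped the pull bar and swung it through its arc to about 1.58 rad, worked out from the bar's path. It stayed upright after I let go.
- **Collar:** I turned it clockwise, and after about 20° the keyways dropped over the pins. I then pushed it down against the spring to a hard stop.
- **Is it home:** To rule out the fingertips resting on the skirt, I let go once, regripped 4.3 mm higher and pushed again. The stop came at the same collar height both times. When I let go, the collar sat about 1.8 mm below its start, close to the stated 2 mm.
- **Final hold:** about 12.6 N of push with a 60 N grip.
- **Surroundings:** comparing the last pictures with the first showed changes only from the arm and the cover.

**Checks that disagreed:**
- The camera put the downward travel at about 8.4 to 8.8 mm, and the arm at about 8.5 mm, rather than 9. I took that as measurement error because the stop repeated.
- The hinge position from the bar's path was about 4 mm off the camera's.
- The first move call had one row in millimetres instead of metres. The step limit kept it short and nothing was touched.

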